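# Seat a label holder behind the paint shelf's lip and keep it pressed home

## Robot

A 6-joint arm with a two-finger parallel gripper is mounted at the origin on the work surface. World frame = base frame: x ahead of the robot, y to its left, z up, the work surface at z = 0. Lengths are in m, angles in rad, forces in N, time in s.
With the tool pointing down it reaches from about 0.35 to 0.775 m from the base axis. Payload 5.5 kg.
Tool frame: the origin (TCP) lies at the very end of the fingers, on their centre line; the grasp point (between the pads) lies 19 mm behind it; z points along the fingers, y is the line along which they close (so a half turn about z gives the same grasp; the last joint's range is limited). The gripper opens to 85 mm and grips with 20 to 120 N. Pads are 22 mm wide; open, the fingers measure 114 mm over their backs; the gripper's body (76 mm by 85 mm) begins 54 mm behind the grasp point. The pads swing forward as they close: fully open they stand 13 mm farther back than shut.
Start: joints at [-1.45, 0.313, 0.046, 1.304, 0, 1.431], TCP at [0.148, -0.556, 0.231] pointing down, gripper open.
Joint ranges: [-2.76, 2.76], [-0.86, 1.69], [-1.03, 1.26], [-2.2, 2.34], [-1.47, 1.5], [-3.14, 3.14]. Speed limits (rad/s): [2.57, 2.57, 3.14, 3.14, 3.14, 3.14].

## Interface

Orientations are given as a unit quaternion [w, x, y, z].
In Python, from plant import env gives the robot as it stands. The module is installed in compiled form; this text tells all that it offers.
- The arm moves only by the shell command python3 -m inch 'ROWS' [FORCE]. ROWS is a JSON object of lists of equal length, an entry for each row: "linear": the shift along the tool's x, y, z as a fraction of full scale, a list of three; "twist": the turn, a rotation vector about the tool's x, y, z as a fraction of full scale, a list of three; "claw": the gripper command: -1 is shut, 1 is fully open, values between are in proportion. A call has 1 to 10 rows; each row shifts and turns the commanded pose from where the row before left it, along the tool's axes as they then stand; what a row does not reach is not made up. Full scale, the value 1, is 5 cm for a shift and 0.12 rad for a turn. A row lasts 1/10 s, in which the tool goes at most 50 mm and 8.59 degrees, less where a joint would pass 70% of its speed; a pose out of reach is approached as far as the arm can. A call with a number of a shift or a turn outside -1 to 1 is refused whole. A call with a gripper value outside its range is refused whole. The fingers move at their own pace and stop on an object; FORCE is the grip in N (left out, the last holds). Time passes only in rows, so rows that do not move let the fingers close. It gives the time, the measured TCP pose, the force, the opening and the grip force at its end, in the units of the state.
- env.sense(): the state, without advancing time (a new reading comes with each control period).
- env.get_image(name): name is "side" or "top" or "wrist"; returns a dict with "img" (400x640x3 uint8, red, green, blue), "z_map" (400x640 float32, m along the optical axis (not along the pixel's ray), 0 where there is no reading), "camera_matrix" (3x3 intrinsics, pixels), "extrinsics" (4x4, takes a point from world to camera coordinates); the wrist camera has in their place "tool_from_camera" (4x4, takes a point from camera to tool coordinates, whose origin is the TCP and whose axes are the flange's). Camera axes: x right, y up, looking along -z (the intrinsics and any distortion apply to the point x, -y, -z); pixel columns grow to the right and rows downward; lengths in m; the calibration is good to about 2 mm. A picture is of the moment at which its call begins: read the wrist's pose just before it.
- env.sign_off(): hands the job in; it is judged then, once.
The state is a dict: "t": time; "joint_pos": joint angles; "dq": joint speeds; "tau": joint torques, N m; "eef_pos": TCP position; "ee_rot": TCP orientation; "wrist_force": force on the tool from outside, world axes, zero at the start; "moment": the same for the moment, N m; "gripper_width": finger opening in m; "grasp_force": force on a finger pad.
Only numpy, scipy, OpenCV 4.12 (cv2) and the standard library are available. Lean on these libraries where they do the work, as an engineer would, in place of code of your own. Each camera call takes 0.05 s, during which the arm holds its last target. There are 200 camera calls.

## Task

On the little paint shelf, slide the red stop along its track until the white line on it lies over the middle of the yellow mark. Then take the blue label holder out of its wooden stand and push it upright down behind the shelf's metal lip, close beside the stop (within a centimetre of its arm, touching allowed) on the side the stop came from, the robot's right. Press it fully home against the sprung rubber strip, without forcing it, and finish while still holding it pressed down; leave the two jars, the tin and the brush where they are.

Things in the scene. Friction and masses are not known exactly. Their poses are not given: they have to be found in the camera images.
- shelf: low paint shelf with grey top, fixed, 320 mm long. Origin: on the bench under the middle of the label slot; x to the shelf's back, y along the slot to the robot's left, z up. Board x 4.5 to 165, top at z 68; its upright front edge (x 4.5) is also the slot's rear wall and stands 13 mm above the aluminium lip in front of it. Slot usable from y -150 to 150. The stop's track: black line at x 40 on the board.
- slot_mouth (a point): middle of the label slot at the top of the straight part of the lip (shelf x 0, y 0, z 44 mm); axes as the shelf. The slot is 9 mm wide (x -4.5 to 4.5) and open at the top; above z 44 the lip flares towards -x, to x -14, z 55, as a lead-in.
- strip (a joint): sprung black rubber strip, the floor of the slot along all its length; value = how far it is pressed down, 0 to 0.008 m (hard stop). Its top is at shelf z 30 mm when free, 22 mm fully down. It takes about 4 N to start moving and 11 N to reach the hard stop, and springs back when let go.
- stop (a joint): red plastic stop sliding along the shelf's y on the board; value = travel from the right end, 0 to 0.25 m (at value v it stands at shelf y = v - 0.130 m). Stiff: about 3 N of friction, stays where left.
- stop_grip (a point): centre of the stop's grip block, 28 mm (x) by 16 mm (y) by 36 mm tall, at shelf x 40, z 88 mm; block's underside 1 mm above the board, its top at shelf z 106; a white line along x on top marks its middle. Axes as the shelf.
- stop_arm (a point): centre of the part of the stop's arm that lies across the slot (shelf x 0, z 76 mm). The arm is a bar 8 mm wide (y) and 10 mm tall (z 71 to 81), from the grip block towards the robot to shelf x -14, in line with the white line. Axes as the shelf.
- mark: yellow painted line, 6 mm wide (its y) and 85 mm long, across the top of the board at shelf x 10 to 95; origin at shelf x 0 on the line's middle, at board height; axes as the shelf. It shows the place for the stop.
- stand: wooden stand block 50 (x) by 90 (y) by 30 mm tall, fixed, with a slot 6.6 mm wide along its y, 24 mm deep, in which the label holder stands upright. Origin: centre of its underside on the bench; x and y axes across and along the slot.
- holder_grip (a point): centre of the grip head of the loose blue label holder: head 12 mm thick (x), 40 mm wide (y), 30 mm tall; below it a blade 5 mm thick (x), 60 mm wide (y), 60 mm long with a paper card on each face. 90 mm tall in all, about 60 g; z up, both faces alike. The point is 75 mm above the blade's lower edge.
- holder_foot (a point): middle of the lower edge of the label holder's blade, 75 mm straight below holder_grip; axes as the holder
- jar_a: amber glass jar with white cap, 44 mm diameter, 45 mm tall, loose near the back of the shelf's board; origin at the centre of its underside. Leave alone.
- jar_b: green glass jar with black cap, 44 mm diameter, 45 mm tall, loose near the back of the shelf's board; origin at the centre of its underside. Leave alone.
- tin: paint tin with blue band, 72 mm diameter, 85 mm tall, loose on the bench to the robot's left; origin at the centre of its underside. Leave alone.
- brush: paint brush, loose, lying flat on the bench to the right of the shelf, 20 mm high, 42 mm wide and 160 mm long along its x; origin under its middle. Leave alone.
Not all that is in view belongs to the job. There is more than one size of the part that bears holder_grip; the job needs the middle-sized.

How it is judged:
By the outcome, as a careful person would: the job done as asked, in the order asked, and still so for the second after the job is handed in, while the arm keeps its last pose, push and grip.
It also fails if it takes over 61 s, if anything falls off the work surface, if the arm or the gripper's body presses on something with over 40 N, if the wrist force passes 120 N, or if a joint passes its speed limit or range.

## Working session

There is one attempt and no reset: what is moved stays moved. The work goes in short steps, Python scripts to look and compute and a shell command to move; the robot and the scene stay as the last step left them, time stands still between calls to the robot, and variables do not carry over. Pictures are saved under pics/ and viewed, at most 10 in all, crops included, and the job is handed in when it is done.

```bash
mkdir -p pics
cat > h.py <<'E'
import numpy as np, cv2
from plant import env
from scipy.spatial.transform import Rotation as R
def T_tool(s):
    q=s["ee_rot"]; T=np.eye(4); T[:3,:3]=R.from_quat([q[1],q[2],q[3],q[0]]).as_matrix(); T[:3,3]=s["eef_pos"]; return T
def snap(name):
    s=env.sense(); d=env.get_image(name)
    d["c2w"]=T_tool(s)@np.array(d["tool_from_camera"]) if name=="wrist" else np.linalg.inv(d["extrinsics"])
    return d
def cloud(d):
    K=np.array(d["camera_matrix"]); z=d["z_map"]; v,u=np.mgrid[:z.shape[0],:z.shape[1]]
    p=np.stack([(u-K[0,2])/K[0,0]*z,-(v-K[1,2])/K[1,1]*z,-z,np.ones_like(z)],-1)
    w=(p@d["c2w"].T)[...,:3]; w[z==0]=np.nan; return w
def save(d,n): cv2.imwrite("pics/"+n,d["img"][:,:,::-1])
def proj(d,p):
    c=np.linalg.inv(d["c2w"])@np.append(p,1); K=np.array(d["camera_matrix"])
    return K[0,0]*c[0]/-c[2]+K[0,2], K[1,1]*-c[1]/-c[2]+K[1,2]
def ray(d,u,v):
    K=np.array(d["camera_matrix"]); r=d["c2w"][:3,:3]@np.array([(u-K[0,2])/K[0,0],-(v-K[1,2])/K[1,1],-1]); return d["c2w"][:3,3],r
def at_z(d,u,v,z):
    o,r=ray(d,u,v); return o+r*(z-o[2])/r[2]
E
python3 - <<'E'
from h import *
for n in("top","side"):
    d=snap(n); save(d,n+"0.png"); np.save(n+"0.npy",cloud(d)); print(n,d["camera_matrix"],d["c2w"].round(3), [k for k in d])
s=env.sense(); print(s)
E
```

```text
top [[419.28492854   0.         317.11408097]
 [  0.         419.28492854 198.85685784]
 [  0.           0.           1.        ]] [[ 0.055  0.976 -0.211  0.297]
 [-0.998  0.055 -0.005  0.029]
 [ 0.007  0.211  0.977  1.081]
 [ 0.     0.     0.     1.   ]] ['img', 'z_map', 'camera_matrix', 'extrinsics', 'c2w']
side [[415.01214813   0.         316.82245785]
 [  0.         415.01214813 198.22007101]
 [  0.           0.           1.        ]] [[ 0.929  0.196 -0.314  0.115]
 [-0.37   0.516 -0.773 -0.953]
 [ 0.011  0.834  0.552  0.785]
 [ 0.     0.     0.     1.   ]] ['img', 'z_map', 'camera_matrix', 'extrinsics', 'c2w']
{'t': 0.1, 'joint_pos': array([-1.44957298e+00,  3.13961193e-01,  4.50823094e-02,  1.30360869e+00,
        5.35245559e-06,  1.43118759e+00]), 'dq': array([-0.00061708, -0.00260948,  0.00236884, -0.0018961 , -0.00027062,
        0.00061355]), 'tau': array([ 1.97687601e-03, -4.81725204e+01,  2.99243402e+01,  1.27571222e-02,
       -1.43459451e-04, -1.28473965e-05]), 'eef_pos': array([ 0.14821441, -0.55508953,  0.23047342]), 'ee_rot': array([-8.45561761e-04,  9.91507521e-01,  1.30046612e-01,  1.04495516e-05]), 'wrist_force': array([ 0.87463067, -0.15449035, -0.4242792 ]), 'moment': array([ 0.00625006, -0.0209846 ,  0.03340009]), 'grasp_force': 0.0, 'gripper_width': 0.08530935706000212}
```

View pics/top0.png

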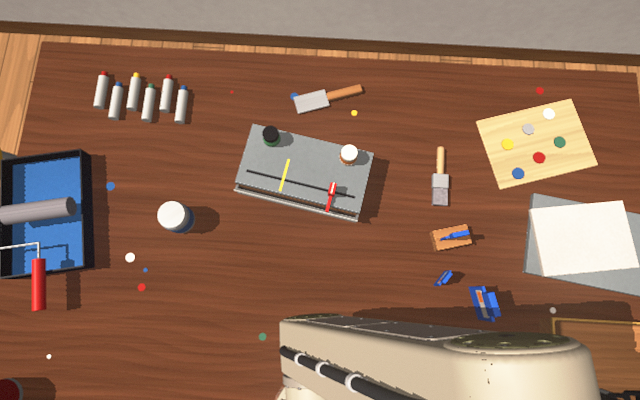

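View pics/side0.png

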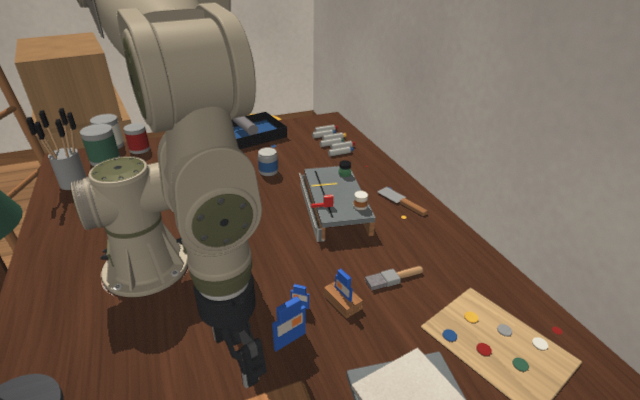

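Top view: shelf corners are near (253,124), (374,152), (358,220) and (235,190). The yellow mark is at (285,175), the red stop at (331,195) and the jars at (270,134) and (349,154). Holder candidates: in the wooden stand at top (453,237) / side (344,287), a small one at top (444,278) / side (300,297), and a large one at top (485,302) / side (290,325). The one in the stand is middle-sized, so I choose it.

Run:
```python
from h import *
d=snap("side"); cv2.imwrite("pics/crop1.png",cv2.resize(d["img"][250:360,240:400,::-1],(640,440),interpolation=cv2.INTER_CUBIC))
t=snap("top")
def cols(d):
    h=cv2.cvtColor(d["img"],cv2.COLOR_RGB2HSV).astype(int); return h[...,0],h[...,1],h[...,2]
for n,d in(("top",t),("side",d)):
    w=cloud(d); H,S,V=cols(d); x,y,z=w[...,0],w[...,1],w[...,2]
    reg=(x>.35)&(x<.75)&(y>-.2)&(y<.3)
    board=reg&(S<60)&(abs(z-.068)<.008)
    print(n,"board",board.sum(),np.nanmedian(z[board]), cv2.minAreaRect((w[board][:,:2]*1000).astype(np.float32)))
    ye=reg&(abs(H-29)<6)&(S>130)&(V>120)&(abs(z-.068)<.012)
    p=w[ye]; print("yellow",len(p),p.mean(0).round(4),cv2.minAreaRect((p[:,:2]*1000).astype(np.float32)))
    re=reg&((H<6)|(H>174))&(S>150)&(z>.06)
    p=w[re]; print("red",len(p),p.mean(0).round(4),p[:,2].max(),p.min(0),p.max(0)); q=p[p[:,2]>.098]; print("redtop",len(q),q.mean(0), cv2.minAreaRect((q[:,:2]*1000).astype(np.float32)) if len(q)>3 else 0)
    bl=(abs(H-110)<14)&(S>120)&(x>.1)&(x<.6)&(y<-.1)&(z>.02)&(y>-.6)
    k,l,st,c=cv2.connectedComponentsWithStats(bl.astype(np.uint8))
    for i in range(1,k):
        if st[i,4]>15:
            p=w[l==i]; hz=p[:,2].max(); q=p[p[:,2]>hz-.012]; print("blue",c[i].round(),st[i,4],"maxz",hz,q.mean(0).round(4),cv2.minAreaRect((q[:,:2]*1000).astype(np.float32)))
    wo=(H>5)&(H<20)&(S>110)&(abs(z-.03)<.004)&(y<-.1)&(x>.3)&(x<.5)
    p=w[wo]; print("wood",len(p),cv2.minAreaRect((p[:,:2]*1000).astype(np.float32)))
```

```text
top board 6986 0.06783054582783177 ((597.2236938476562, 69.68404388427734), (320.2742004394531, 160.8208770751953), 78.8813247680664)
yellow 67 [0.5733 0.1201 0.0688] ((573.4041748046875, 120.45526123046875), (7.827911853790283, 82.03795623779297), 79.8604507446289)
red 104 [0.5193 0.0028 0.0909] 0.10962641268686946 [ 0.48512327 -0.00751658  0.06815642] [0.54928744 0.01121223 0.10962641]
redtop 41 [ 0.53559777 -0.00065609  0.10552151] ((537.2145385742188, -0.6938362121582031), (14.599007606506348, 26.065185546875), 79.0275650024414)
blue [457. 234.] 109 maxz 0.10051699126213343 [ 0.4458 -0.3087  0.0956] ((446.2505798339844, -310.1192626953125), (10.357500076293945, 39.64213943481445), 14.788860321044922)
blue [445. 278.] 83 maxz 0.07339840352760763 [ 0.3434 -0.2845  0.0688] ((343.10028076171875, -284.6346130371094), (9.676372528076172, 28.564128875732422), 52.99907684326172)
blue [488. 303.] 474 maxz 0.12748869891742698 [ 0.2888 -0.3715  0.1219] ((288.7049560546875, -372.6338195800781), (53.969139099121094, 15.48437786102295), 16.518903732299805)
wood 538 ((406.771240234375, -314.024
[... 338 characters left out ...]
1080671567639 [ 0.48627904 -0.01508419  0.07087919] [0.54959219 0.01157753 0.10631081]
redtop 24 [ 0.53648937 -0.00735853  0.10251943] ((536.1065673828125, -8.804256439208984), (11.300599098205566, 25.938312530517578), 84.0416488647461)
blue [344. 281.] 207 maxz 0.09973378031536018 [ 0.4459 -0.3141  0.0936] ((446.38507080078125, -312.3231506347656), (12.864706039428711, 37.622413635253906), 12.798129081726074)
blue [290. 314.] 883 maxz 0.12366824028990342 [ 0.2875 -0.3767  0.1194] ((287.9096984863281, -374.7398376464844), (53.79357147216797, 16.838741302490234), 16.47799301147461)
wood 344 ((446.3117980957031, -311.21612548828125), (51.747413635253906, 91.62814331054688), 16.008075714111328)
```

View pics/crop1.png

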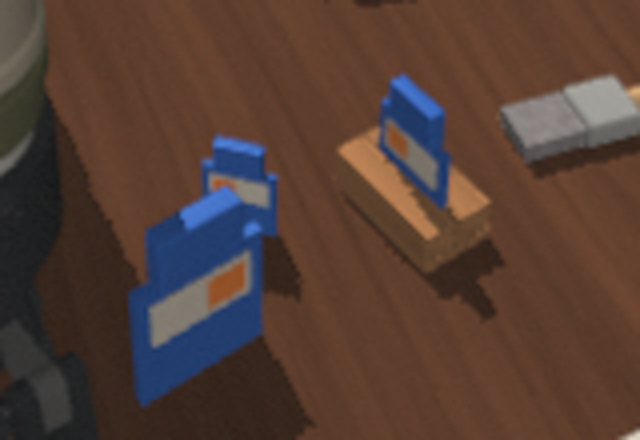

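The crop confirms it: the middle-sized holder stands in the wooden stand (crop centre about (412,140)). Its head measured about 40 mm wide, against 28 and 54 for the other two. Next I rotate the tool to line up with the shelf and go over the stop.

```bash
cat >> h.py <<'E'
def go(x,y,z,yaw_deg):
    "tilt+yaw error and the shift in the final tool axes, both in row units"
    s=env.sense(); T=T_tool(s); a=np.radians(yaw_deg)
    G=np.column_stack([[np.cos(a),np.sin(a),0],[np.sin(a),-np.cos(a),0],[0,0,-1]])
    r=R.from_matrix(T[:3,:3].T@G).as_rotvec()
    print("t",round(s["t"],2),"pos",T[:3,3].round(4),"twist units",(r/.12).round(3),"then shift units",(G.T@(np.array([x,y,z])-T[:3,3])/.05).round(3),"F",s["wrist_force"].round(1),"w",round(s["gripper_width"],4),"gf",round(s["grasp_force"],1))
E
python3 -c "
from h import *
go(.515,.0,.231,168.9)"
python3 -m inch '{"linear":[[0,0,0],[0,0,0],[0,0,0],[0,0,0],[0,0,0],[0,0,0],[0,0,0],[0,0,0],[0,0,0],[0,0,0]],"twist":[[0,0,-1],[0,0,-1],[0,0,-1],[0,0,-1],[0,0,-1],[0,0,-1],[0,0,-1],[0,0,-1],[0,0,-1],[0,0,-1]],"claw":[1,1,1,1,1,1,1,1,1,1]}'
```

```text
t 0.2 pos [ 0.1482 -0.5553  0.2307] twist units [-1.0000e-03 -1.3000e-02 -2.2393e+01] then shift units [-5.061e+00  1.231e+01 -5.000e-03] F [0.3 0.1 0.2] w 0.0854 gf 0.0
t: 1.2
eef_pos: [0.1482, -0.5554, 0.2311]
ee_rot: [-0.0, 0.743, 0.669, 0.0]
wrist_force: [0.3, -1.3, 0.5]
gripper_width: 0.0854
grasp_force: 0.0
```

```bash
python3 -m inch '{"linear":[[0,0,0],[0,0,0],[0,0,0],[0,0,0],[0,0,0],[0,0,0],[0,0,0],[0,0,0],[0,0,0],[0,0,0]],"twist":[[0,0,-1],[0,0,-1],[0,0,-1],[0,0,-1],[0,0,-1],[0,0,-1],[0,0,-1],[0,0,-1],[0,0,-1],[0,0,-1]],"claw":[1,1,1,1,1,1,1,1,1,1]}' >/dev/null
python3 -m inch '{"linear":[[-0.2,0.6,0],[-0.4,0.85,0],[-0.4,0.85,0],[-0.4,0.85,0],[-0.4,0.85,0],[-0.4,0.85,0],[-0.4,0.85,0],[-0.4,0.85,0],[-0.4,0.85,0],[-0.4,0.85,0]],"twist":[[0,0,-1],[0,0,-1],[0,0,-0.4],[0,0,0],[0,0,0],[0,0,0],[0,0,0],[0,0,0],[0,0,0],[0,0,0]],"claw":[1,1,1,1,1,1,1,1,1,1]}'
python3 -m inch '{"linear":[[-0.4,0.85,0],[-0.4,0.85,0],[-0.4,0.85,0],[-0.2,0.8,0],[0,0.3,0],[0,0,0]],"twist":[[0,0,0],[0,0,0],[0,0,0],[0,0,0],[0,0,0],[0,0,0]],"claw":[1,1,1,1,1,1]}'
python3 - <<'E'
from h import *
print(env.sense()["joint_pos"].round(2))
d=snap("wrist"); save(d,"w1.png"); go(.53,0,.2,168.9)
E
```

```text
t: 3.2
eef_pos: [0.4294, -0.1975, 0.2314]
ee_rot: [0.0, 0.096, 0.995, -0.0]
wrist_force: [0.5, -1.2, -0.8]
gripper_width: 0.0854
grasp_force: 0.0
t: 3.8
eef_pos: [0.5323, -0.0316, 0.2309]
ee_rot: [-0.001, 0.094, 0.996, 0.0]
wrist_force: [0.1, -0.4, -0.4]
gripper_width: 0.0853
grasp_force: 0.0
[-0.21  0.23 -0.06  1.28 -0.   -0.02]
t 3.85 pos [ 0.532  -0.0329  0.231 ] twist units [-0.005 -0.007  0.025] then shift units [0.166 0.638 0.62 ] F [-0.8 -0.4 -0.6] w 0.0853 gf 0.0
```

View pics/w1.png

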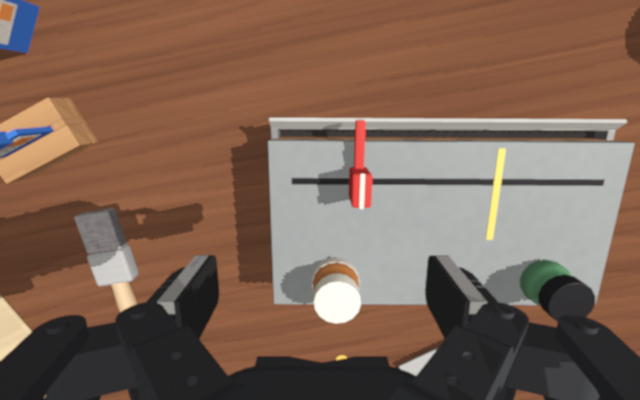

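The wrist view shows the stop with its white line at (362,190), its arm at (360,145) and the yellow mark from (502,150) to (490,238). The lip and slot run along row 125.

```bash
cat >> h.py <<'E'
def measure(d,white_z=.106):
    "mark, stop line and shelf frame from a wrist picture"
    w=cloud(d); h=cv2.cvtColor(d["img"],cv2.COLOR_RGB2HSV).astype(int); H,S,V=h[...,0],h[...,1],h[...,2]; z=w[...,2]
    P=lambda m,zz: np.array([at_z(d,u,v,zz) for v,u in zip(*np.nonzero(m))])
    reg=(w[...,0]>.42)&(w[...,0]<.75)&(w[...,1]>-.15)&(w[...,1]<.3)
    b=reg&(S<70)&(abs(z-.068)<.006); r=cv2.minAreaRect((P(b,.068)[:,:2]*1000).astype(np.float32)); print("board z",np.median(z[b]).round(4),r)
    c,size,ang=np.array(r[0])/1000,r[1],r[2]
    yaw=np.radians(ang-90 if size[0]>size[1] else ang); ex=np.array([np.cos(yaw),np.sin(yaw)]); ey=np.array([-ex[1],ex[0]])
    if ex[0]<0: ex,ey=-ex,-ey
    o=c-ex*.08475; print("yaw",np.degrees(np.arctan2(ex[1],ex[0])).round(2),"origin",o.round(4))
    f=lambda p:np.array([(p-o)@ex,(p-o)@ey]).round(4)
    m=reg&(abs(H-29)<6)&(S>110)&(V>110)&(abs(z-.068)<.01); p=P(m,.068)[:,:2]
    vx,vy,px,py=cv2.fitLine(p.astype(np.float32),cv2.DIST_L2,0,1e-4,1e-4).ravel()
    print("mark",len(p),p.mean(0).round(4),"shelf",f(p.mean(0)),"dir",np.degrees(np.arctan2(vy,vx)).round(2)%180)
    red=reg&((H<7)|(H>173))&(S>130)&(z>.064)
    q=w[red&(z>.07)]; print("red maxz",np.nanpercentile(q[:,2],97).round(4))
    hull=cv2.convexHull(np.argwhere(red)[:,::-1].astype(np.int32)); M=np.zeros(z.shape,np.uint8); cv2.fillConvexPoly(M,hull,1)
    wl=(M>0)&(S<90)&(V>140)&(z>.085); p2=P(wl,white_z)[:,:2]; print("white",len(p2),"z",np.nanmedian(z[wl]).round(4),p2.mean(0).round(4),"shelf",f(p2.mean(0)))
    a=red&(z<.085)&(z>.07)&(w[...,0]<(o+.02*ex)[0]); p3=P(a,.081)[:,:2]; print("arm",len(p3),p3.mean(0).round(4),f(p3.mean(0)))
    print("y to go mm",((p.mean(0)-p2.mean(0))@ey*1000).round(1))
E
python3 - <<'E'
from h import *
d=snap("wrist"); measure(d)
E
```

```text
board z 0.068 ((594.093017578125, 70.17082977294922), (319.1028137207031, 160.51498413085938), 78.88156127929688)
yaw -11.12 origin [0.5109 0.0865]
mark 513 [0.5706 0.1207] shelf [0.052 0.045] dir 168.9
red maxz 0.1069
white 186 z 0.1064 [5.341e-01 1.000e-04] shelf [ 0.0394 -0.0804]
arm 472 [0.5027 0.0054] [ 0.0075 -0.0812]
y to go mm 125.4
```

```bash
python3 -c "
from h import *
go(.534,.0001,.078,168.9)"
```

```text
t 3.9 pos [ 0.5319 -0.0338  0.2311] twist units [-0.006 -0.005  0.012] then shift units [0.089 0.674 3.062] F [-0.9 -0.1  0.2] w 0.0855 gf 0.0
```

```bash
python3 -m inch '{"linear":[[0.09,0.67,0],[0,0,0.6],[0,0,0.7],[0,0,0.6],[0,0,0.4],[0,0,0]],"twist":[[0,0,0],[0,0,0],[0,0,0],[0,0,0],[0,0,0],[0,0,0]],"claw":[0,0,0,0,0,0]}'
python3 -c "
from h import *
go(.534,.0001,.078,168.9)"
```

```text
t: 4.5
eef_pos: [0.5314, -0.0012, 0.1135]
ee_rot: [-0.003, 0.098, 0.995, -0.0]
wrist_force: [-0.3, 0.8, 0.6]
gripper_width: 0.0428
grasp_force: 0.0
t 4.5 pos [ 0.5314 -0.0012  0.1135] twist units [-0.006 -0.05  -0.014] then shift units [-0.045  0.035  0.709] F [-0.3  0.8  0.6] w 0.0428 gf 0.0
```

```bash
python3 -m inch '{"linear":[[-0.05,0.03,0.3],[0,0,0.3],[0,0,0.1],[0,0,0],[0,0,0],[0,0,0],[0,0,0],[0,0,0]],"twist":[[0,-0.04,0],[0,0,0],[0,0,0],[0,0,0],[0,0,0],[0,0,0],[0,0,0],[0,0,0]],"claw":[0,0,0,-1,-1,-1,-1,-1]}' 30
python3 -c "
from h import *
go(.534,.0001,.078,168.9)"
```

```text
t: 5.3
eef_pos: [0.5377, 0.0006, 0.0825]
ee_rot: [0.003, 0.096, 0.995, -0.001]
wrist_force: [-1.0, -2.5, 6.1]
gripper_width: 0.0151
grasp_force: 35.0
t 5.3 pos [0.5377 0.0006 0.0825] twist units [-0.009  0.055  0.005] then shift units [ 0.072 -0.024  0.089] F [-1.  -2.5  6.1] w 0.0151 gf 35.0
```

```bash
python3 -m inch '{"linear":[[0,0.2,0],[0,0.4,0],[0,0.4,0],[0,0.4,0],[0,0.4,0],[0,0.4,0],[0,0.2,0],[0,0.11,0],[0,0,0],[0,0,0]],"twist":[[0,0,0],[0,0,0],[0,0,0],[0,0,0],[0,0,0],[0,0,0],[0,0,0],[0,0,0],[0,0,0],[0,0,0]],"claw":[-1,-1,-1,-1,-1,-1,-1,-1,-1,-1]}'
python3 -c "
from h import *
d=snap('wrist');save(d,'w2.png'); go(.5583,.1239,.08,168.9)"
```

```text
t: 6.3
eef_pos: [0.5622, 0.1255, 0.0825]
ee_rot: [0.004, 0.096, 0.995, 0.001]
wrist_force: [0.4, 2.2, 5.7]
gripper_width: 0.0152
grasp_force: 35.0
t 6.35 pos [0.5622 0.1255 0.0825] twist units [0.02  0.057 0.016] then shift units [ 0.071 -0.046  0.05 ] F [-1.1  1.9  6. ] w 0.0153 gf 35.0
```

View pics/w2.png

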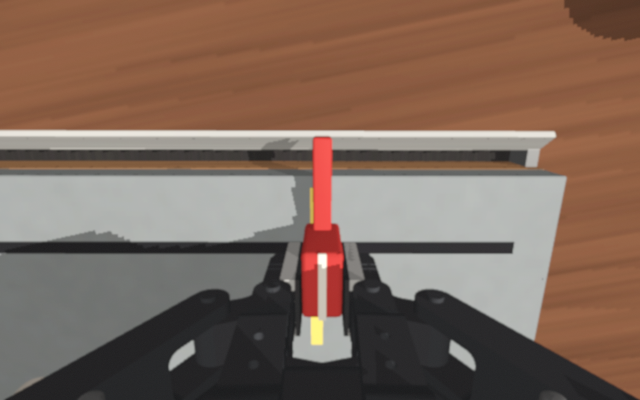

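The white line is at x≈322 and the yellow mark at x≈316, so the stop has overshot by about 2 mm. I'll release, rise and measure.

```bash
python3 -m inch '{"linear":[[0,0,0],[0,0,0],[0,0,0],[0,0,-0.4],[0,0,-0.8],[0,0,-0.8],[0,0,-0.6],[0,0,0]],"twist":[[0,0,0],[0,0,0],[0,0,0],[0,0,0],[0,0,0],[0,0,0],[0,0,0],[0,0,0]],"claw":[-0.2,-0.2,-0.2,-0.2,-0.2,-0.2,-0.2,-0.2]}'
python3 -c "
from h import *
d=snap('wrist');measure(d); go(.5583,.1239,.08,168.9)"
```

```text
t: 7.15
eef_pos: [0.5632, 0.1246, 0.2162]
ee_rot: [0.007, 0.096, 0.995, 0.0]
wrist_force: [-0.6, -0.1, -0.1]
gripper_width: 0.0347
grasp_force: 0.0
board z 0.0681 ((585.041748046875, 72.26652526855469), (319.2062683105469, 177.41297912597656), 78.88137817382812)
yaw -11.12 origin [0.5019 0.0886]
mark 145 [0.5989 0.115 ] shelf [0.0901 0.0446] dir 169.27
red maxz 0.1068
white 182 z 0.1065 [0.5588 0.1255] shelf [0.0488 0.0471]
arm 190 [0.5146 0.134 ] [0.0037 0.047 ]
y to go mm -2.6
t 7.2 pos [0.5622 0.1245 0.2136] twist units [0.01  0.08  0.007] then shift units [ 0.073 -0.027  2.673] F [ 0.2 -0.8  0.1] w 0.0344 gf 0.0
```

```bash
python3 -m inch '{"linear":[[0.02,0.02,0.6],[0,0,0.8],[0,0,0.8],[0,0,0.35],[0,0,0],[0,0,0],[0,0,0],[0,0,0],[0,0,0]],"twist":[[0,0.08,0],[0,0,0],[0,0,0],[0,0,0],[0,0,0],[0,0,0],[0,0,0],[0,0,0],[0,0,0]],"claw":[-0.2,-0.2,-0.2,-0.2,-0.2,-1,-1,-1,-1]}'
python3 -c "
from h import *
go(.5583,.1239,.08,168.9)"
python3 -m inch '{"linear":[[0,-0.05,0],[0,0,0],[0,0,0]],"twist":[[0,0,0],[0,0,0],[0,0,0]],"claw":[-1,-1,-1]}'
python3 -c "
from h import *
go(.5583,.1239,.08,168.9)"
```

```text
t: 8.1
eef_pos: [0.5595, 0.1257, 0.0839]
ee_rot: [-0.002, 0.096, 0.995, 0.0]
wrist_force: [0.3, 0.7, -7.2]
gripper_width: 0.0153
grasp_force: 34.2
t 8.1 pos [0.5595 0.1257 0.0839] twist units [-0.001 -0.04   0.008] then shift units [ 0.016 -0.04   0.078] F [ 0.3  0.7 -7.2] w 0.0153 gf 34.2
t: 8.4
eef_pos: [0.5591, 0.1235, 0.0839]
ee_rot: [-0.002, 0.096, 0.995, 0.001]
wrist_force: [-0.3, 2.8, -7.7]
gripper_width: 0.0151
grasp_force: 34.3
t 8.4 pos [0.5591 0.1235 0.0839] twist units [ 0.005 -0.039  0.009] then shift units [0.016 0.005 0.078] F [-0.3  2.8 -7.7] w 0.0151 gf 34.3
```

```bash
python3 -m inch '{"linear":[[0,0,0],[0,0,0],[0,0,0],[0,0,-0.4],[0,0,-0.8],[0,0,-0.8],[0,0,-0.8],[0,-0.3,-0.4],[0,-0.3,0],[0,0,0]],"twist":[[0,0,0],[0,0,0],[0,0,0],[0,0,0],[0,0,0],[0,0,0],[0,0,0],[0,0,0],[0,0,0],[0,0,0]],"claw":[-0.2,-0.2,-0.2,-0.2,-0.2,-0.2,0,0.5,0.5,0.5]}'
python3 -c "
from h import *
d=snap('wrist');measure(d); go(.446,-.312,.2,105.5); print(env.sense()['joint_pos'].round(2))
cv2.imwrite('pics/w3.png',cv2.resize(d['img'][100:300,200:500,::-1],(750,500),interpolation=cv2.INTER_CUBIC))"
```

```text
t: 9.4
eef_pos: [0.5541, 0.0921, 0.2442]
ee_rot: [-0.002, 0.097, 0.995, -0.0]
wrist_force: [-0.0, -0.7, 0.3]
gripper_width: 0.0641
grasp_force: 0.0
board z 0.0681 ((585.6373291015625, 72.09284210205078), (319.1455383300781, 178.13531494140625), 78.88514709472656)
yaw -11.11 origin [0.5025 0.0884]
mark 143 [0.5978 0.1155] shelf [0.0883 0.0449] dir 169.31
red maxz 0.1069
white 167 z 0.1065 [0.5576 0.1234] shelf [0.0473 0.045 ]
arm 173 [0.5146 0.131 ] [0.0037 0.0441]
y to go mm -0.0
t 9.45 pos [0.5536 0.0928 0.2431] twist units [-0.027 -0.04   9.214] then shift units [-7.227 -4.238  0.863] F [ 0.4  0.7 -0.9] w 0.0639 gf 0.0
[0.02 0.29 0.04 1.33 0.   0.22]
```

View pics/w3.png

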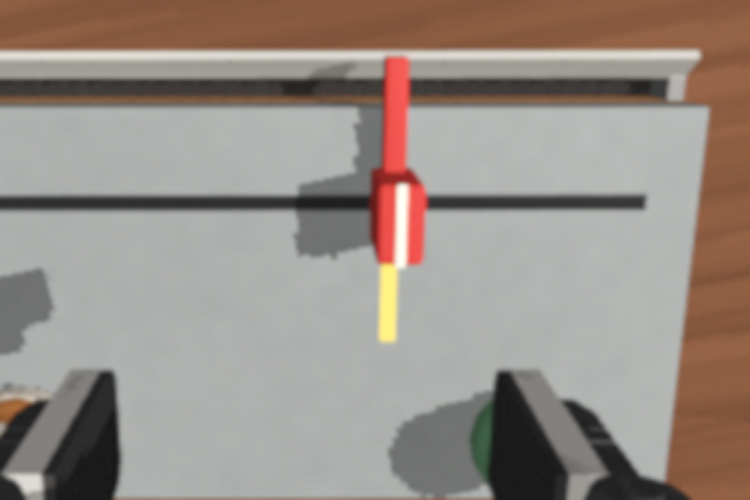

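The white line sits over the yellow mark (crop: line at (402,225), mark at (388,300)); the pixel gap is parallax, and the measured error is 0.0 mm. Now to the holder.

```bash
python3 -m inch '{"linear":[[0,0,0],[0,0,0],[0,0,0],[0,0,0],[0,0,0],[0,0,0],[0,0,0],[0,0,0],[0,0,0],[-0.4,-0.2,0]],"twist":[[0,0,1],[0,0,1],[0,0,1],[0,0,1],[0,0,1],[0,0,1],[0,0,1],[0,0,1],[0,0,1],[0,0,0.2]],"claw":[0.5,0.5,0.5,0.5,0.5,0.5,0.5,0.5,0.5,0.5]}' >/dev/null
python3 -m inch '{"linear":[[-0.8,-0.45,0],[-0.8,-0.45,0],[-0.8,-0.45,0],[-0.8,-0.45,0],[-0.8,-0.45,0],[-0.8,-0.45,0],[-0.8,-0.45,0],[-0.7,-0.45,0],[-0.4,-0.4,0],[0,0,0]],"twist":[[0,0,0],[0,0,0],[0,0,0],[0,0,0],[0,0,0],[0,0,0],[0,0,0],[0,0,0],[0,0,0],[0,0,0]],"claw":[0,0,0,0,0,0,0,0,0,0]}'
cat >> h.py <<'E'
def holder(d,c0,ztop=None):
    w=cloud(d); h=cv2.cvtColor(d["img"],cv2.COLOR_RGB2HSV).astype(int); H,S=h[...,0],h[...,1]
    m=(abs(H-110)<16)&(S>100)&(np.hypot(w[...,0]-c0[0],w[...,1]-c0[1])<.06)
    p=w[m]; hz=np.nanpercentile(p[:,2],98); print("blue",len(p),"top z",hz.round(4)); m&=w[...,2]>hz-.005
    zz=ztop or hz; P=np.array([at_z(d,u,v,zz) for v,u in zip(*np.nonzero(m))])[:,:2]
    r=cv2.minAreaRect((P*1000).astype(np.float32)); print("head",len(P),P.mean(0).round(4),r, "px",np.argwhere(m).mean(0).round())
E
python3 -c "
from h import *
d=snap('wrist');save(d,'w4.png'); holder(d,(.446,-.312)); go(.446,-.312,.2,105.5); print(env.sense()['joint_pos'].round(2))"
```

```text
t: 11.45
eef_pos: [0.4466, -0.3074, 0.2417]
ee_rot: [-0.004, 0.606, 0.796, -0.001]
wrist_force: [0.6, 0.0, -0.5]
gripper_width: 0.0425
grasp_force: 0.0
blue 653 top z 0.0974
head 543 [ 0.4441 -0.3086] ((443.76531982421875, -309.0570983886719), (10.334559440612793, 39.20589828491211), 15.528234481811523) px [188. 321.]
t 11.5 pos [ 0.4473 -0.3057  0.2419] twist units [-0.049 -0.043  0.001] then shift units [-0.114 -0.058  0.838] F [-0.   0.  -0.3] w 0.0424 gf 0.0
[-0.75  0.25 -0.01  1.32 -0.    0.55]
```

View pics/w4.png

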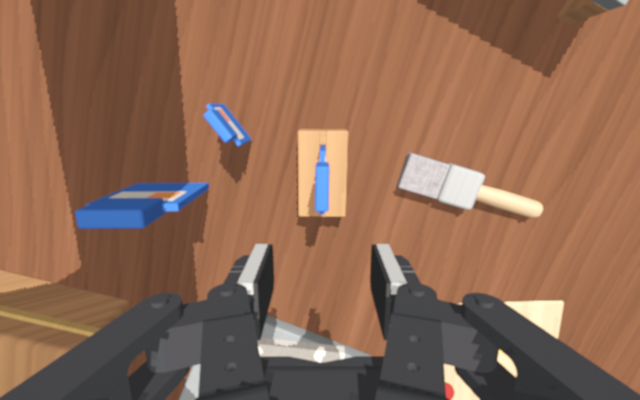

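The holder head is at (321,188), centred between the fingers; the small one is at (228,122) and the large one at (140,205). Now I descend and grip.

```bash
python3 -c "
from h import *
go(.444,-.3089,.066,105.5)"
python3 -m inch '{"linear":[[0.05,-0.06,0.4],[0,0,0.8],[0,0,0.8],[0,0,0.6],[0,0,0],[0,0,0]],"twist":[[-0.05,-0.04,0],[0,0,0],[0,0,0],[0,0,0],[0,0,0],[0,0,0]],"claw":[-0.1,-0.1,-0.1,-0.1,-0.1,-0.1]}'
python3 -c "
from h import *
go(.444,-.3089,.066,105.5)"
```

```text
t 11.5 pos [ 0.4473 -0.3057  0.2419] twist units [-0.049 -0.043  0.001] then shift units [-0.043 -0.08   3.518] F [-0.   0.  -0.3] w 0.0424 gf 0.0
t: 12.1
eef_pos: [0.4451, -0.3022, 0.1137]
ee_rot: [0.001, 0.603, 0.797, 0.0]
wrist_force: [-1.0, -0.7, -0.0]
gripper_width: 0.0382
grasp_force: 0.0
t 12.1 pos [ 0.4451 -0.3022  0.1137] twist units [0.006 0.006 0.041] then shift units [-0.123 -0.057  0.953] F [-1.  -0.7 -0. ] w 0.0382 gf 0.0
```

```bash
python3 -m inch '{"linear":[[-0.12,-0.06,0.2],[0,0,0.4],[0,0,0.35],[0,0,0],[0,0,0],[0,0,0]],"twist":[[0,0,0.04],[0,0,0],[0,0,0],[0,0,0],[0,0,0],[0,0,0]],"claw":[-0.1,-0.1,-0.1,-0.1,-0.1,-0.1]}'
python3 -c "
from h import *
go(.444,-.3089,.066,105.5)"
```

```text
t: 12.7
eef_pos: [0.4448, -0.3113, 0.068]
ee_rot: [0.003, 0.606, 0.796, -0.0]
wrist_force: [0.1, 0.2, 0.0]
gripper_width: 0.0383
grasp_force: 0.0
t 12.7 pos [ 0.4448 -0.3113  0.068 ] twist units [ 0.026  0.042 -0.012] then shift units [ 0.051 -0.004  0.039] F [0.1 0.2 0. ] w 0.0383 gf 0.0
```

```bash
python3 -m inch '{"linear":[[0.05,0,0],[0,0,0],[0,0,0],[0,0,0],[0,0,0]],"twist":[[0.03,0.04,0],[0,0,0],[0,0,0],[0,0,0],[0,0,0]],"claw":[-0.1,-1,-1,-1,-1]}' 60
python3 -c "
from h import *
go(.444,-.3089,.066,105.5)"
python3 -m inch '{"linear":[[0,0,-0.1],[0,0,-0.3],[0,0,-0.5],[0,0,-0.8],[0,0,-0.8],[0,0,-0.6],[0,0,0]],"twist":[[0,0,0],[0,0,0],[0,0,0],[0,0,0],[0,0,0],[0,0,0],[0,0,0]],"claw":[-1,-1,-1,-1,-1,-1,-1]}'
python3 -c "
from h import *
go(.5123,.0934,.2,78.9)"
```

```text
t: 13.2
eef_pos: [0.4444, -0.3081, 0.0671]
ee_rot: [-0.0, 0.606, 0.796, 0.0]
wrist_force: [3.3, 1.3, 3.9]
gripper_width: 0.0111
grasp_force: 59.1
t 13.2 pos [ 0.4444 -0.3081  0.0671] twist units [ 0.003 -0.009 -0.008] then shift units [-0.014 -0.012  0.022] F [3.3 1.3 3.9] w 0.0111 gf 59.1
t: 13.9
eef_pos: [0.4447, -0.3099, 0.226]
ee_rot: [0.002, 0.606, 0.796, -0.001]
wrist_force: [1.1, -0.5, -1.6]
gripper_width: 0.0113
grasp_force: 59.1
t 13.9 pos [ 0.4447 -0.3099  0.226 ] twist units [0.013 0.036 3.857] then shift units [ 8.176 -0.225  0.52 ] F [ 1.1 -0.5 -1.6] w 0.0113 gf 59.1
```

```bash
python3 -m inch '{"linear":[[0,0,0],[0,0,0],[0,0,0],[0,0,0],[0.4,0,0],[0.8,0,0],[0.8,0,0],[0.8,-0.1,0],[0.8,-0.1,0],[0.8,0,0]],"twist":[[0,0,1],[0,0,1],[0,0,1],[0,0,0.85],[0,0,0],[0,0,0],[0,0,0],[0,0,0],[0,0,0],[0,0,0]],"claw":[-1,-1,-1,-1,-1,-1,-1,-1,-1,-1]}' >/dev/null
python3 -m inch '{"linear":[[0.8,0,0],[0.8,0,0],[0.8,0,0],[0.8,0,0],[0.4,0,0],[0.1,0,0],[0,0,0],[0,0,0]],"twist":[[0,0,0],[0,0,0],[0,0,0],[0,0,0],[0,0,0],[0,0,0],[0,0,0],[0,0,0]],"claw":[-1,-1,-1,-1,-1,-1,-1,-1]}' 
python3 -c "
from h import *
d=snap('wrist');save(d,'w5.png'); go(.5123,.0934,.2,78.9)"
```

```text
t: 15.7
eef_pos: [0.5108, 0.0903, 0.2212]
ee_rot: [-0.001, 0.772, 0.635, -0.001]
wrist_force: [-0.1, -0.8, -0.7]
gripper_width: 0.011
grasp_force: 59.0
t 15.75 pos [0.511  0.0901 0.2214] twist units [-0.03  -0.001 -0.004] then shift units [0.07  0.013 0.429] F [ 0.5 -0.  -1. ] w 0.0108 gf 59.0
```

View pics/w5.png

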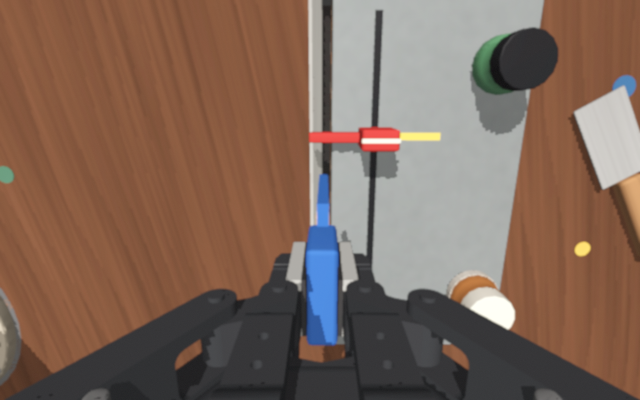

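The wrist view shows the held holder with its head at (321,285) and blade edge at (323,180). The slot is just left of the board edge at x≈333, and the stop's arm is at (333,137).

```bash
cat >> h.py <<'E'
def rel(d):
    "holder against slot, shelf frame (mm)"
    w=cloud(d); a=np.radians(-11.12); Rm=np.array([[np.cos(a),np.sin(a)],[-np.sin(a),np.cos(a)]]); o=np.array([.5109,.0865])
    s=w.copy(); s[...,:2]=(w[...,:2]-o)@Rm.T; s*=1000
    h=cv2.cvtColor(d["img"],cv2.COLOR_RGB2HSV).astype(int); H,S,V=h[...,0],h[...,1],h[...,2]
    x,y,z=s[...,0],s[...,1],s[...,2]
    b=(abs(z-68)<2)&(y>60)&(y<120)&(abs(x)<30)&(S<70); e=[x[r][b[r]].min() for r in range(400) if b[r].sum()>3]; print("board front edge x",np.median(e).round(1),len(e))
    red=((H<7)|(H>173))&(S>130)&(x<20)&(x>-20)&(y>20)&(y<70)&(z>74); print("arm y",np.nanpercentile(y[red],[3,50,97]).round(1),"z",np.nanmedian(z[red]).round(1))
    bl=(abs(H-110)<16)&(S>100)&(abs(x)<40)&(abs(y)<80)
    hz=np.nanpercentile(z[bl],98); print("head top",hz)
    for nm,m in(("head",bl&(z>hz-4)),("shoulder",bl&(abs(z-hz+30)<4))):
        r=cv2.minAreaRect(s[m][:,:2].astype(np.float32)); print(nm,m.sum(),"z",np.median(z[m]).round(1),np.array(r[0]).round(1),np.array(r[1]).round(1),round(r[2],1),"y range",np.percentile(y[m],[1,99]).round(1))
E
python3 -c "
from h import *
d=snap('wrist'); rel(d)
s=env.sense();a=np.radians(-11.12);p=np.array(s['eef_pos'][:2])-[.5109,.0865];print('tcp shelf',np.cos(a)*p[0]+np.sin(a)*p[1],-np.sin(a)*p[0]+np.cos(a)*p[1])"
```

```text
board front edge x 5.6 79
arm y [41.9 45.3 49.1] z 81.0
head top 253.56420573841817
head 2701 z 250.4 [-2.   1.5] [11.9 39.6] 0.4 y range [-17.6  20.5]
shoulder 354 z 224.5 [-2.  25.7] [10.9 11.1] 0.0 y range [20.3 31.1]
tcp shelf -0.00045484374158365085 0.003515184090692277
```

```bash
python3 -m inch '{"linear":[[0.12,0.05,0],[0,0,0.5],[0,0,0.6],[0,0,0.5],[0,0,0.22],[0,0,0],[0,0,0],[0,0,0]],"twist":[[-0.03,0,0],[0,0,0],[0,0,0],[0,0,0],[0,0,0],[0,0,0],[0,0,0],[0,0,0]],"claw":[-1,-1,-1,-1,-1,-1,-1,-1]}' 
python3 -c "
from h import *
d=snap('wrist'); rel(d);save(d,'w6.png')
go(.5123,.0934,.08,78.9)
s=env.sense();a=np.radians(-11.12);p=np.array(s['eef_pos'][:2])-[.5109,.0865];print('tcp shelf',np.cos(a)*p[0]+np.sin(a)*p[1],-np.sin(a)*p[0]+np.cos(a)*p[1])"
```

```text
t: 16.6
eef_pos: [0.5163, 0.0967, 0.1324]
ee_rot: [0.001, 0.772, 0.636, 0.002]
wrist_force: [0.9, 0.7, -0.3]
gripper_width: 0.0109
grasp_force: 59.1
board front edge x 5.5 113
arm y [41.9 45.9 49.3] z 80.9
head top 164.4798775756037
head 2700 z 161.4 [1.5 9.1] [39.7 11.9] 89.3 y range [-10.   27.9]
shoulder 360 z 135.4 [ 2.6 32.9] [11.6 11.4] 85.3 y range [27.6 38.5]
t 16.65 pos [0.5163 0.0967 0.1324] twist units [ 0.031 -0.013  0.007] then shift units [-0.081 -0.066  1.048] F [ 0.2  0.2 -0.8] w 0.0108 gf 59.1
tcp shelf 0.0033199536256327787 0.011074390006220944
```

View pics/w6.png

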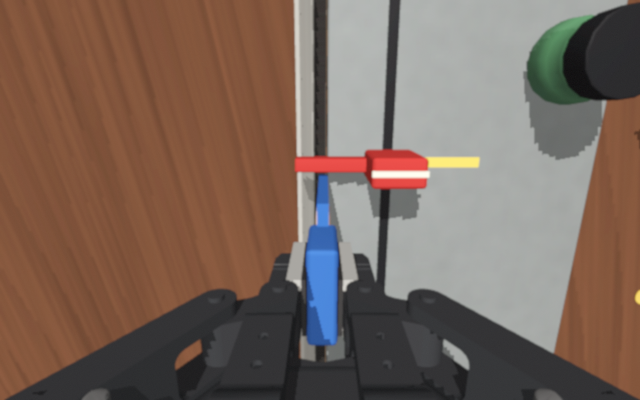

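Blade edge at (323,180) is over the slot, just right of the arm (333,164). I shift 1.5 mm forward and 1 mm away from the arm, then lower into the slot.

```bash
python3 -m inch '{"linear":[[-0.02,-0.03,0],[0,0,0],[0,0,0.2],[0,0,0.2],[0,0,0],[0,0,0]],"twist":[[0.03,0,0],[0,0,0],[0,0,0],[0,0,0],[0,0,0],[0,0,0]],"claw":[-1,-1,-1,-1,-1,-1]}' 
python3 -c "
from h import *
d=snap('wrist'); rel(d)
go(.5123,.0934,.08,78.9)"
```

```text
t: 17.25
eef_pos: [0.5128, 0.096, 0.1101]
ee_rot: [-0.002, 0.772, 0.636, -0.001]
wrist_force: [0.5, 0.6, -0.2]
gripper_width: 0.0108
grasp_force: 59.1
board front edge x 5.4 127
arm y [41.7 45.8 49.3] z 80.9
head top 142.38089794242302
head 2531 z 139.1 [-1.4  7.6] [39.2 11.5] 90.0 y range [-11.3  26.4]
shoulder 364 z 113.1 [-1.1 31.9] [11.3 10.7] 89.0 y range [26.4 37.4]
t 17.3 pos [0.5131 0.0961 0.1105] twist units [-0.029 -0.007  0.008] then shift units [-0.056 -0.006  0.61 ] F [ 0.4 -0.6  0.1] w 0.0112 gf 59.1
```

```bash
python3 -m inch '{"linear":[[0,0.025,0],[0,0,0],[0,0,0.1],[0,0,0.1],[0,0,0.1],[0,0,0]],"twist":[[-0.02,0,0],[0,0,0],[0,0,0],[0,0,0],[0,0,0],[0,0,0]],"claw":[-1,-1,-1,-1,-1,-1]}' 
python3 -c "
from h import *
d=snap('wrist'); rel(d)
go(.5123,.0934,.08,78.9)"
```

```text
t: 17.9
eef_pos: [0.5138, 0.0958, 0.0948]
ee_rot: [-0.001, 0.772, 0.636, -0.0]
wrist_force: [-0.5, -0.4, 0.2]
gripper_width: 0.0111
grasp_force: 59.1
board front edge x 5.3 140
arm y [41.5 45.8 49.3] z 80.9
head top 126.849274985143
head 2748 z 123.8 [-0.6  7.6] [39.6 11.9] 89.9 y range [-11.1  26.6]
shoulder 370 z 97.8 [ 0.4 31.7] [11.5 11. ] 86.1 y range [26.3 37.3]
t 17.95 pos [0.5141 0.0958 0.0952] twist units [-0.013 -0.006  0.008] then shift units [-0.055 -0.025  0.304] F [-0.5  0.3 -1.1] w 0.0113 gf 59.1
```

```bash
python3 -m inch '{"linear":[[0,0,0.05],[0,0,0.05],[0,0,0.05],[0,0,0.05],[0,0,0]],"twist":[[0,0,0],[0,0,0],[0,0,0],[0,0,0],[0,0,0]],"claw":[-1,-1,-1,-1,-1]}' 
python3 -m inch '{"linear":[[0,0,0.04],[0,0,0],[0,0,0]],"twist":[[0,0,0],[0,0,0],[0,0,0]],"claw":[-1,-1,-1]}'
```

```text
t: 18.45
eef_pos: [0.5149, 0.0958, 0.0864]
ee_rot: [-0.0, 0.772, 0.636, 0.001]
wrist_force: [-1.4, 0.2, 6.3]
gripper_width: 0.011
grasp_force: 60.1
t: 18.75
eef_pos: [0.515, 0.0958, 0.0848]
ee_rot: [0.0, 0.772, 0.636, 0.001]
wrist_force: [-2.3, 0.1, 7.8]
gripper_width: 0.0107
grasp_force: 60.3
```

```bash
python3 -m inch '{"linear":[[0,0,0.04],[0,0,0.04],[0,0,0],[0,0,0]],"twist":[[0,0,0],[0,0,0],[0,0,0],[0,0,0]],"claw":[-1,-1,-1,-1]}' 
python3 -m inch '{"linear":[[0,0,0.02],[0,0,0],[0,0,0]],"twist":[[0,0,0],[0,0,0],[0,0,0]],"claw":[-1,-1,-1]}'
```

```text
t: 19.15
eef_pos: [0.5156, 0.0958, 0.0828]
ee_rot: [0.001, 0.772, 0.636, 0.002]
wrist_force: [-5.2, -1.1, 21.5]
gripper_width: 0.0113
grasp_force: 62.6
t: 19.45
eef_pos: [0.5157, 0.0959, 0.0828]
ee_rot: [0.001, 0.772, 0.636, 0.002]
wrist_force: [-8.4, -0.7, 27.8]
gripper_width: 0.0113
grasp_force: 63.5
```

```bash
python3 -m inch '{"linear":[[0,-0.02,-0.04],[0,0,0],[0,0,0]],"twist":[[0,0,0],[0,0,0],[0,0,0]],"claw":[-1,-1,-1]}'
python3 -c "
from h import *
d=snap('wrist'); rel(d); save(d,'w7.png')
s=snap('side'); w=cloud(s); h=cv2.cvtColor(s['img'],cv2.COLOR_RGB2HSV).astype(int)
go(.5123,.0934,.08,78.9)"
```

```text
t: 19.75
eef_pos: [0.5154, 0.0959, 0.0829]
ee_rot: [0.001, 0.772, 0.636, 0.002]
wrist_force: [-1.8, -1.2, 11.9]
gripper_width: 0.0109
grasp_force: 61.2
board front edge x 5.3 145
arm y [41.9 46.1 49.3] z 80.9
head top 115.04782417539622
head 2797 z 112.0 [1.  7.8] [40.  11.5] 90.0 y range [-11.3  26.9]
shoulder 370 z 86.0 [ 1.5 32.1] [11.2 10.9] 86.1 y range [26.8 37.6]
t 19.85 pos [0.5153 0.0959 0.0829] twist units [ 0.033 -0.012  0.006] then shift units [-0.06  -0.05   0.059] F [-1.2 -1.3 11.4] w 0.0108 gf 61.2
```

The force fell to about 11.5 N with almost no change in height, so the strip is at its hard stop. I add a small margin and check the stop again.

```bash
python3 -m inch '{"linear":[[0,0,0.01],[0,0,0],[0,0,0],[0,0,0]],"twist":[[0,0,0],[0,0,0],[0,0,0],[0,0,0]],"claw":[-1,-1,-1,-1]}'
python3 -c "
from h import *
d=snap('wrist'); measure(d); save(d,'w8.png')
for i in range(4): print(env.get_image('top') and env.sense()['wrist_force'].round(1))"
```

```text
t: 20.25
eef_pos: [0.5154, 0.0959, 0.0829]
ee_rot: [0.001, 0.772, 0.636, 0.002]
wrist_force: [-1.8, -0.6, 15.3]
gripper_width: 0.011
grasp_force: 61.7
board z 0.0681 ((590.718994140625, 93.3858871459961), (192.08270263671875, 176.168212890625), 78.99022674560547)
yaw -11.01 origin [0.5075 0.1096]
mark 689 [0.6005 0.115 ] shelf [0.0903 0.0231] dir 167.3
red maxz 0.1069
white 810 z 0.1067 [0.5588 0.123 ] shelf [0.0478 0.023 ]
arm 1003 [0.5171 0.1322] [0.005  0.0241]
y to go mm 0.2
[-2.4 -1.  14.8]
[-2.8 -1.6 15.5]
[-2.1 -1.5 14.9]
[-2.5 -1.2 15.9]
```

View pics/w8.png

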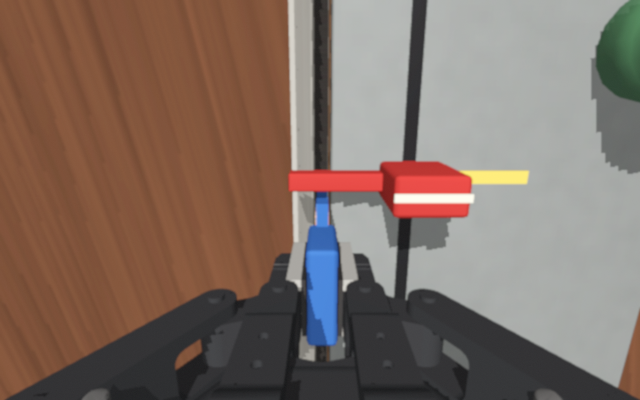

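The blade edge at (322,195) is in the slot right beside the arm (335,181). The stop is on the mark (0.2 mm off), and the holder is pressed home steadily at about 15 N.

```bash
python3 -c "
from plant import env
print(env.sign_off())"
```

```text
the job is handed in; nothing more can be done
None
```

The job is handed in at about 20 s: the stop measured about 0.2 mm from the middle of the yellow mark, and the middle-sized holder is in the slot about 4 mm to the right of the stop's arm, still held pressed fully home at about 15 N after a brief peak of 28 N.

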